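Flip the job flag of the bay that holds the board

ROBOT

A 6-joint arm with a two-finger parallel gripper is mounted at the origin on a cart in front of the work surface, level with it; the furniture and walls round the work are solid. World frame = base frame: x ahead of the robot, y to its left, z up, the work surface at z = 0. Lengths are in m, angles in rad, forces in N, time in s.
With the tool pointing down it reaches from about 0.35 to 0.875 m from the base axis. Payload 4.2 kg.
Tool frame: the origin (TCP) lies between the finger pads; the fingertips stand 25 mm ahead of it and the grasp point (between the pads) lies 6 mm ahead of it; z points along the fingers, y is the direction in which the jaws open and shut (so a half turn about z gives the same grasp; the last joint's range is limited). The gripper opens to 85 mm and grips with 20 to 120 N. Pads are 22 mm wide; open, the fingers measure 114 mm over their backs; the gripper's body (76 mm by 85 mm) begins 54 mm behind the grasp point. The pads swing forward as they close: fully open they stand 13 mm farther back than shut.
Start: joints at [1.569, 0.385, 0.008, 0, -1.194, -0.259], TCP at [0.161, 0.604, 0.256] pointing down, gripper open.
Joint ranges: [-3.14, 3.14], [-1.21, 2.06], [-1.07, 1.41], [-3.16, 2.05], [-2.99, -0.16], [-3.1, 3.1]. Speed limits (rad/s): [2.79, 2.79, 3.14, 3.14, 3.14, 3.14].

INTERFACE

Orientations are given as [roll, pitch, yaw] about the fixed x, y, z axes, in that order (R = Rz(yaw) Ry(pitch) Rx(roll)).
In Python, from rig import bot gives the robot as it stands.
- The arm moves only by the shell command python3 -m inch 'ROWS'. ROWS is JSON, a list of rows, each a list of 3 entries, a list of its own where there are three numbers: the finger opening in m, from 0 to 0.0854, then the shift along the tool's x, y, z in m, then the turn, a rotation vector about the tool's x, y, z in units of 6 degrees (1.0 is 6 degrees). In form: [[claw, [tx, ty, tz], [ax, ay, az]], ...]. A call has 1 to 10 rows; each row shifts and turns the commanded pose from where the row before left it, along the tool's axes as they then stand; what a row does not reach is not made up. A row lasts 1/8 s, in which the tool goes at most 62.5 mm and 10.7 degrees, less where a joint would pass 70% of its speed; a pose out of reach is approached as far as the arm can. A call with a gripper value outside its range is refused whole. The fingers move at their own pace and stop on an object; the grip force is fixed at half the most. Time passes only in rows, so rows that do not move let the fingers close. It gives the time, the measured TCP pose, the force and the opening at its end, in the units of the state.
- bot.get_obs(): the state, without advancing time (a new reading comes with each control period).
- bot.read_camera(name): name is "side" or "top"; returns a dict with "img" (384x512x3 uint8, blue, green, red), "z_map" (384x512 float32, m along the optical axis (not along the pixel's ray), 0 where there is no reading), "fx", "fy", "cx", "cy" (pixels), "cam_to_world" (4x4, takes a point from camera to world coordinates). Camera axes: x right, y up, looking along -z (the intrinsics and any distortion apply to the point x, -y, -z); pixel columns grow to the right and rows downward; lengths in m; the calibration is good to about 2 mm. A picture is of the moment at which its call begins.
- bot.hand_in(): hands the job in, once; it reports no verdict.
The state is a dict: "t": time; "qpos": joint angles; "qvel": joint speeds; "tau": joint torques, N m; "ee_pos": TCP position; "eef_rot": TCP orientation; "wrist_force": force on the tool from outside, world axes, zero at the start; "ft_torque": the same for the moment, N m; "opening": finger opening in m.
Only numpy, scipy, OpenCV 4.12 (cv2) and the standard library are available. Lean on these libraries where they do the work, as an engineer would, in place of code of your own. Each camera call takes 0.05 s, during which the arm holds its last target. There are 200 camera calls.

TASK

One bay of the job rack holds a small circuit board, the other only a dish of hardware: mark the board's job as ready by flipping the flag beside that bay right over its pivot, so that it lies flat towards the bay with its ring face up. Push the flag over with the fingertips, getting under its free edge and following it round; do not pinch it, pick nothing up, and leave the other flag, the board, the dish and the things beside the rack where they are.

Things in the scene. Friction and masses are not known exactly. Their poses are not given: they have to be found in the camera images.
- module_0: small daughter circuit board, 36 x 52 x 8 mm (bare board about 2 mm thick with low parts on it), lying flat in one of the two bays of the rack; origin at the centre of its underside. It marks the bay whose flag is to be flipped. Loose; not to be moved.
- cup_0: round dark dish with small hardware, 54 mm across, 18 mm high, in the other bay; origin at the centre of its underside. Loose; not to be moved.
- loupe: black eye loupe, 36 mm across, 34 mm high, standing beside the rack on its far side (+y of the rack); origin at the centre of its underside. Loose bystander.
- wick_reel_0: small flat reel of desoldering braid, 49 x 68 x 12 mm, lying beside the rack on its near side (-y of the rack); origin on its underside, on the reel's axis. Loose bystander.
- rack: job rack fixed to the bench: aluminium plate 210 x 178 x 8 mm with two flags side by side, 90 mm apart, and next to them two bays (floors 68 x 75 mm, lips 7 mm high). Origin on the bench, under the point midway between the flags' pivots; x points from the flags to the bays (to the robot's right and ahead), y along the pivots away from the robot. Plate from x = -32 to +178 mm.
- flag_near (a joint): hinge angle of the near (-y of the rack) flag, rad. 0 = level, lying away from the bays (rack -x); pi/2 = upright; pi = level, lying towards the bays. Starts between 0 and 0.3; stops at 0 and pi. Hinge friction 0.05 N m, more than its weight: the flag stays where it is left (about 1 N at the free edge moves it) and neither falls nor coasts.
- pivot_near (a point): point on the hinge axis of the near (-y of the rack) flag, mid-width, 90 mm up; axis along the rack's y. Cheeks 24 mm long (x) stand at both sides, outer faces 66 mm apart, 8 mm higher than the axis. A rest under the axis reaches 22 mm to either side in x; beyond it the space under the level flag is free down to the plate or, past x = -32 mm, the bench.
- flag_near_edge (a point): middle of the free edge of the near (-y of the rack) flag, 80 mm from its hinge axis. Flat paddle 46 mm wide, 4 mm thick at its rim, 6 mm over its two white face plates (58 x 36 mm, centred 44 mm from the axis). Plain face up at the start; the other has a dark ring mark 28 mm across. x axis from the edge to the pivot, z out of the plain face.
- bay_near (a point): centre of the floor of the bay belonging to the near (-y of the rack) flag, 135 mm from its pivot along the rack's x, 8 mm above the bench.
- flag_far (a joint): hinge angle of the far (+y of the rack) flag, rad. 0 = level, lying away from the bays (rack -x); pi/2 = upright; pi = level, lying towards the bays. Starts between 0 and 0.3; stops at 0 and pi. Hinge friction 0.05 N m, more than its weight: the flag stays where it is left (about 1 N at the free edge moves it) and neither falls nor coasts.
- pivot_far (a point): point on the hinge axis of the far (+y of the rack) flag, mid-width, 90 mm up; axis along the rack's y. Cheeks 24 mm long (x) stand at both sides, outer faces 66 mm apart, 8 mm higher than the axis. A rest under the axis reaches 22 mm to either side in x; beyond it the space under the level flag is free down to the plate or, past x = -32 mm, the bench.
- flag_far_edge (a point): middle of the free edge of the far (+y of the rack) flag, 80 mm from its hinge axis. Flat paddle 46 mm wide, 4 mm thick at its rim, 6 mm over its two white face plates (58 x 36 mm, centred 44 mm from the axis). Plain face up at the start; the other has a dark ring mark 28 mm across. x axis from the edge to the pivot, z out of the plain face.
- bay_far (a point): centre of the floor of the bay belonging to the far (+y of the rack) flag, 135 mm from its pivot along the rack's x, 8 mm above the bench.

How it is judged:
At the end, for the whole second after the job is handed in: The flag of the bay that holds the board (board within 30 mm of the bay's centre) lies over towards the bay within 0.17 rad of flat and is at rest; the free edge of the other flag is within 20 mm of where it started; board, dish, loupe and reel are within 12 mm of where they started (((horizontal distance between module_0 and bay_near below 0.03 m and value of joint flag_near above 2.97 rad and velocity of joint flag_near between -0.1 and 0.1 rad/s and distance of flag_far_edge from where it was at the start of the episode below 0.02 m) or (horizontal distance between module_0 and bay_far below 0.03 m and value of joint flag_far above 2.97 rad and velocity of joint flag_far between -0.1 and 0.1 rad/s and distance of flag_near_edge from where it was at the start of the episode below 0.02 m)) and distance of each of module_0, cup_0, loupe, wick_reel_0 from where it was at the start of the episode below 0.012 m); the robot touches nothing.
It fails at once if a flag whose bay does not hold the board is moved (20 mm at its free edge) ((not (horizontal distance between module_0 and bay_near below 0.03 m) and distance of flag_near_edge from where it was at the start of the episode above 0.02 m) or (not (horizontal distance between module_0 and bay_far below 0.03 m) and distance of flag_far_edge from where it was at the start of the episode above 0.02 m)).
It fails at once if a flag is pinched between the fingers (pressed by them on both faces at once) ((contact force between the fingers and flag_near_c2 above 1 N and contact force between the fingers and flag_near_c3 above 1 N) or (contact force between the fingers and flag_far_c2 above 1 N and contact force between the fingers and flag_far_c3 above 1 N)).
It fails at once if the board, the dish, the loupe or the reel is lifted or shifted by more than 12 mm (distance of any of module_0, cup_0, loupe, wick_reel_0 from where it was at the start of the episode above 0.012 m).
It also fails if it takes over 35 s, if anything falls off the work surface, if the arm or the gripper's body presses on something with over 40 N, if the wrist force passes 120 N, or if a joint passes its speed limit or range.

## Working session

There is one attempt and no reset: what is moved stays moved. The work goes in short steps, Python scripts to look and compute and a shell command to move; the robot and the scene stay as the last step left them, time stands still between calls to the robot, and variables do not carry over. Pictures are saved under pics/ and viewed, about 8 in all and at most 12, crops included, and the job is handed in when it is done.

```bash
ls; mkdir -p pics; python3 - <<'E'
from rig import bot
import cv2,numpy as np
o=bot.get_obs();print(o['t'],o['ee_pos'],o['eef_rot'],o['opening'])
ims=[]
for n in("top","side"):
    c=bot.read_camera(n);cv2.imwrite(f"pics/{n}0.png",c['img']);np.savez(f"{n}0.npz",**c)
    print(n,c['fx'],c['fy'],c['cx'],c['cy'],np.round(c['cam_to_world'],3).tolist(),[k for k in c])
E
```

```text
pics
0.0 [0.16100657 0.60337485 0.25524678] [ 3.13949022e+00 -9.32866369e-05 -2.60953282e-01] 0.08529828693632129
top 412.62002173280587 412.62002173280587 248.32670635770725 193.61371324958665 [[0.016, 0.997, -0.078, 0.505], [-1.0, 0.015, -0.021, 0.272], [-0.02, 0.079, 0.997, 0.945], [0.0, 0.0, 0.0, 1.0]] ['img', 'z_map', 'fx', 'fy', 'cx', 'cy', 'cam_to_world']
side 400.7273070535134 400.7273070535134 248.25805777887885 190.5736264649302 [[-0.971, 0.156, -0.179, 0.429], [-0.236, -0.565, 0.791, 0.96], [0.022, 0.811, 0.585, 0.58], [0.0, 0.0, 0.0, 1.0]] ['img', 'z_map', 'fx', 'fy', 'cx', 'cy', 'cam_to_world']
```

View pics/top0.png

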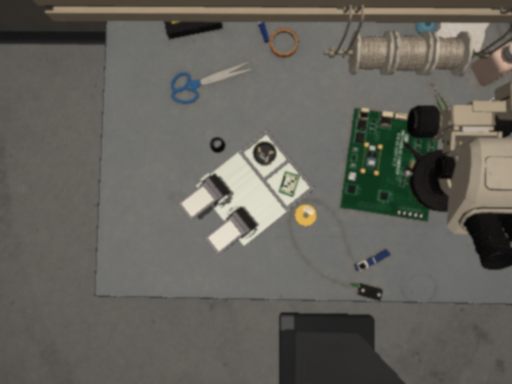

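View pics/side0.png

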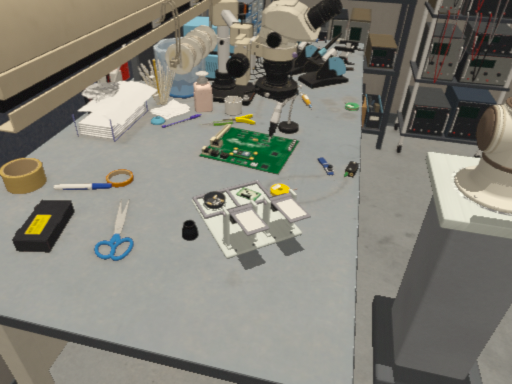

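The board is in the near bay at top (289,184) and the dish in the far bay at (265,153), so the flag to flip is the near one, at top (232,230). Next I'll measure it from depth.

```bash
cat > h.py <<'E'
import numpy as np,cv2
def cloud(c):
    z=c['z_map'];v,u=np.mgrid[:384,:512]
    P=np.stack([(u-c['cx'])/c['fx']*z,-(v-c['cy'])/c['fy']*z,-z,np.ones_like(z)],-1)
    return (P@np.array(c['cam_to_world']).T)[...,:3]
E
python3 - <<'E'
import numpy as np,cv2
from h import cloud
for n in("top","side"):
    c=np.load(n+"0.npz");P=cloud(c);img=c['img'];ok=c['z_map']>0
    roi=(P[...,0]>.25)&(P[...,0]<.6)&(P[...,1]>.1)&(P[...,1]<.5)&ok
    white=img.min(-1)>120
    for nm,m in(("plate",roi&(abs(P[...,2]-.008)<.012)&white),("high",roi&(P[...,2]>.07)&(P[...,2]<.16))):
        k,lab,st,_=cv2.connectedComponentsWithStats(m.astype(np.uint8))
        for i in range(1,k):
            if st[i,4]>60:
                q=P[lab==i];r=cv2.minAreaRect((q[:,:2]*1000).astype(np.float32))
                w=q[white[lab==i]];ctr=w.mean(0);s=np.linalg.svd(w-ctr)
                print(n,nm,st[i],np.round(q.min(0),3),np.round(q.max(0),3),"rect",np.round(r[0],0),np.round(r[1],0),round(r[2],1),"ctr",ctr.round(4),"dirs",s[2].round(3).tolist())
c=np.load("top0.npz");cv2.imwrite("pics/crop.png",cv2.resize(c['img'][125:260,165:325],None,fx=5,fy=4.4,interpolation=2)[:600])
E
```

```text
top plate [ 214  185   96   61 2369] [ 0.462  0.154 -0.003] [0.6  0.37 0.02] rect [574. 267.] [133. 203.] 40.1 ctr [0.5555 0.2646 0.0086] dirs [[-0.241, 0.97, -0.012], [0.97, 0.241, 0.011], [0.014, -0.009, -1.0]]
top plate [303 206  11   9  62] [0.535 0.145 0.009] [0.553 0.168 0.018] rect [544. 156.] [25. 12.] 61.1 ctr [0.5438 0.1563 0.0123] dirs [[-0.522, -0.852, -0.023], [-0.852, 0.521, 0.048], [0.029, -0.045, 0.999]]
top high [ 177  180   54   41 1132] [0.516 0.329 0.072] [0.599 0.437 0.103] rect [562. 382.] [ 65. 101.] 39.5 ctr [0.5555 0.3938 0.0964] dirs [[-0.458, 0.888, 0.041], [0.887, 0.459, -0.048], [0.062, -0.014, 0.998]]
top high [ 205  206   52   49 1264] [0.447 0.273 0.078] [0.547 0.378 0.101] rect [496. 327.] [ 72. 101.] 40.1 ctr [0.4889 0.3354 0.0952] dirs [[-0.651, 0.759, 0.012], [0.759, 0.651, -0.006], [-0.012, 0.005, -1.0]]
side plate [  211   175   149   148 13021] [ 0.34   0.1   -0.004] [0.6  0.5  0.02] rect [470. 300.] [400. 260.] 90.0 ctr [4.540e-01 3.506e-01 1.000e-04] dirs [[-0.128, -0.992, 0.002], [0.992, -0.128, 0.019], [-0.019, 0.005, 1.0]]
side plate [257 203   6  16  71] [0.55  0.225 0.004] [0.572 0.28  0.009] rect [562. 254.] [12. 56.] 12.2 ctr [0.5611 0.2513 0.0068] dirs [[-0.241, 0.97, 0.003], [-0.966, -0.241, 0.091], [0.089, 0.019, 0.996]]
side high [263 189  48  34 848] [0.445 0.27  0.07 ] [0.544 0.38  0.099] rect [492. 327.] [ 72. 102.] 42.0 ctr [0.4918 0.3318 0.0928] dirs [[-0.7, 0.712, 0.052], [-0.71, -0.702, 0.054], [-0.075, -0.0, -0.997]]
side high [227 199  43  37 857] [0.513 0.332 0.072] [0.6   0.437 0.099] rect [563. 385.] [ 67. 103.] 34.7 ctr [0.5582 0.3889 0.094 ] dirs [[-0.547, 0.834, 0.069], [-0.834, -0.55, 0.045], [-0.076, 0.033, -0.997]]
```

View pics/crop.png

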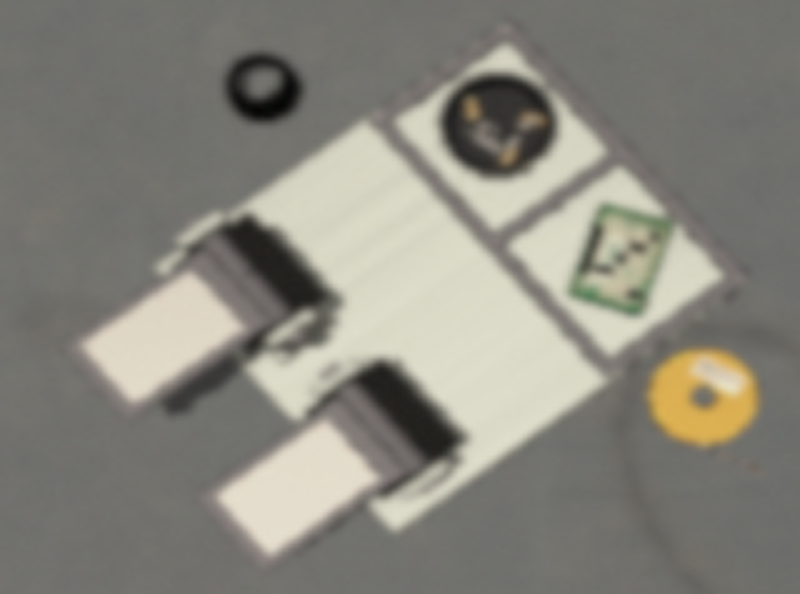

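```bash
python3 - <<'E'
import numpy as np,cv2
from h import cloud
a=np.radians(-50);ex=np.array([np.cos(a),np.sin(a)]);ey=np.array([-ex[1],ex[0]])
for n in("top","side"):
    c=np.load(n+"0.npz");P=cloud(c)
    m=((P[...,2]>.08)&(P[...,2]<.13)&(abs(P[...,0]-.495)<.055)&(abs(P[...,1]-.327)<.06)).astype(np.uint8)
    k,lab,st,_=cv2.connectedComponentsWithStats(m);i=1+st[1:,4].argmax();q=P[lab==i]
    X=q[:,:2]@ex;Y=q[:,:2]@ey
    print(n,len(q),"X",np.percentile(X,[0,1,3,50,97,99,100]).round(4),"Y",np.percentile(Y,[0,1,3,50,97,99,100]).round(4))
    for lo in np.arange(X.min(),X.max(),.01):
        s=(X>=lo)&(X<lo+.01);print(round(lo+.005,4),s.sum(),np.median(q[s,2]).round(4),Y[s].min().round(4),Y[s].max().round(4))
E
```

```text
top 1243 X [0.0174 0.0185 0.0208 0.074  0.115  0.1176 0.1188] Y [0.5538 0.5579 0.5622 0.5896 0.617  0.6214 0.6256]
0.0224 110 0.0957 0.5672 0.6123
0.0324 107 0.0961 0.5675 0.6129
0.0424 115 0.0955 0.5671 0.613
0.0524 108 0.0951 0.567 0.6127
0.0624 109 0.0945 0.5669 0.6122
0.0724 112 0.0943 0.5636 0.614
0.0824 129 0.0933 0.5574 0.6214
0.0924 158 0.0945 0.5538 0.6256
0.1024 162 0.0937 0.5541 0.625
0.1124 118 0.0824 0.561 0.6192
0.1224 15 0.0823 0.5664 0.6153
side 803 X [0.0147 0.0159 0.0167 0.0652 0.1015 0.1143 0.1171] Y [0.5523 0.5562 0.5593 0.5912 0.62   0.6216 0.6243]
0.0197 95 0.0943 0.5654 0.6113
0.0297 81 0.0947 0.5649 0.6116
0.0397 74 0.0943 0.5645 0.6113
0.0497 79 0.0939 0.5646 0.6107
0.0597 68 0.0934 0.5637 0.6107
0.0697 71 0.0929 0.5643 0.6103
0.0797 100 0.0916 0.5552 0.6208
0.0897 154 0.0918 0.5523 0.6243
0.0997 62 0.0942 0.5561 0.6238
0.1097 12 0.093 0.5555 0.6195
0.1197 7 0.081 0.5648 0.6007
```

Near flag is almost level. Its pivot is at about (0.513, 0.305), its free edge at about (0.462, 0.366), and rack yaw is about -50°. I'll close the fingers and orient the tool with tool x along rack x, tilted 45°.

```bash
python3 -m inch '[[0,[0,0,0],[0,0,1.46]],[0,[0,0,0],[0,0,1.46]],[0,[0,0,0],[0,0,1.46]],[0,[0,0,0],[0,0,1.46]],[0,[0,0,0],[0,1.5,0]],[0,[0,0,0],[0,1.5,0]],[0,[0,0,0],[0,1.5,0]],[0,[0,0,0],[0,1.5,0]],[0,[0,0,0],[0,1.5,0]],[0,[0,0,0],[0,0,0]]]'
cat >> h.py <<'E'
from scipy.spatial.transform import Rotation as R
a=np.radians(-50);ex=np.array([np.cos(a),np.sin(a),0]);ey=np.array([-ex[1],ex[0],0]);ez=np.array([0,0,1.])
PIV=np.array([.513,.305,.090])
def rack(p): d=np.array(p)-PIV; return np.round(1000*np.array([d@ex,d@ey,d[2]]),1)
def plan(o,target):  # rack-frame mm target -> shift in tool axes
    p=PIV+(np.array(target)/1000)@np.array([ex,ey,ez]); r=R.from_euler('xyz',o['eef_rot'])
    return r.inv().apply(p-o['ee_pos']).round(4)
E
python3 - <<'E'
from rig import bot;from h import *
o=bot.get_obs();r=R.from_euler('xyz',o['eef_rot']).as_matrix()
print(rack(o['ee_pos']),[np.round(np.array([ex,ey,ez])@r[:,i],3) for i in(0,2)],o['qpos'])
print(plan(o,[-143,0,40]))
E
```

```text
t: 1.35
ee_pos: [0.16, 0.6039, 0.2523]
eef_rot: [3.135, -0.791, -0.866]
wrist_force: [-0.2, 0.6, 0.4]
opening: 0.0001
[-455.9  -78.2  162.3] [array([0.703, 0.004, 0.711]), array([ 0.711, -0.002, -0.703])] [ 1.72117178  0.65801455  0.12377858  0.38287923 -1.73647716 -1.09503404]
[ 0.1335 -0.0782  0.3083]
```

```bash
python3 -m inch '[[0,[0.0167,-0.0098,0.0385],[0,0,0]],[0,[0.0167,-0.0098,0.0385],[0,0,0]],[0,[0.0167,-0.0098,0.0385],[0,0,0]],[0,[0.0167,-0.0098,0.0385],[0,0,0]],[0,[0.0167,-0.0098,0.0385],[0,0,0]],[0,[0.0167,-0.0098,0.0385],[0,0,0]],[0,[0.0167,-0.0098,0.0385],[0,0,0]],[0,[0.0167,-0.0098,0.0385],[0,0,0]],[0,[0,0,0],[0,0,0]]]'
python3 - <<'E'
from rig import bot;from h import *
o=bot.get_obs();r=R.from_euler('xyz',o['eef_rot']).as_matrix()
print(rack(o['ee_pos']),[np.round(np.array([ex,ey,ez])@r[:,i],3) for i in(0,2)],o['qpos'])
print(plan(o,[-101,0,-8]))
c=bot.read_camera("side");P=cloud(c)
cv2.imwrite("pics/side1.png",cv2.resize(c['img'][130:280,180:380],None,fx=4,fy=4))
# finger points: elevated points near rack y=0 behind edge
q=(P-PIV)@np.array([ex,ey,ez]).T*1000
m=(c['z_map']>0)&(abs(q[...,1])<25)&(q[...,0]<-84)&(q[...,0]>-180)&(q[...,2]>-60)
v,u=np.nonzero(m);s=q[m];t=(s-rack(o['ee_pos']))@np.array([.707,0,-.707]);x=(s-rack(o['ee_pos']))@np.array([.707,0,.707])
k=abs(x)<25;print(np.percentile(t[k],[50,95,99,100]),np.percentile(x[k&(t>5)],[1,50,99]),np.percentile(s[k&(t>5),1],[1,50,99]))
E
```

```text
t: 2.48
ee_pos: [0.4235, 0.4117, 0.1329]
eef_rot: [3.14, -0.784, -0.877]
wrist_force: [-0.4, 0.2, 0.9]
opening: 0.0001
[-139.2    0.    42.9] [array([ 0.708, -0.003,  0.706]), array([ 0.706, -0.005, -0.708])] [ 1.27169143  0.58951787 -0.42638935  0.69973507 -1.16190417 -1.0682136 ]
[-0.0089 -0.0003  0.063 ]Traceback (most recent call last):
  File "<stdin>", line 11, in <module>
    return _quantile_unchecked(
        a, q, axis, out, overwrite_input, method, keepdims, weights)
    return _ureduce(a,
                    func=_quantile_ureduce_func,
    ...<5 lines>...
                    overwrite_input=overwrite_input,
                    method=method)
    r = func(a, **kwargs)
    result = _quantile(arr,
                       quantiles=q,
    ...<2 lines>...
                       out=out,
                       weights=wgt)
    slices_having_nans = np.isnan(arr[-1, ...])
                                  ~~~^^^^^^^^^
IndexError: index -1 is out of bounds for axis 0 with size 0
```

View pics/side1.png

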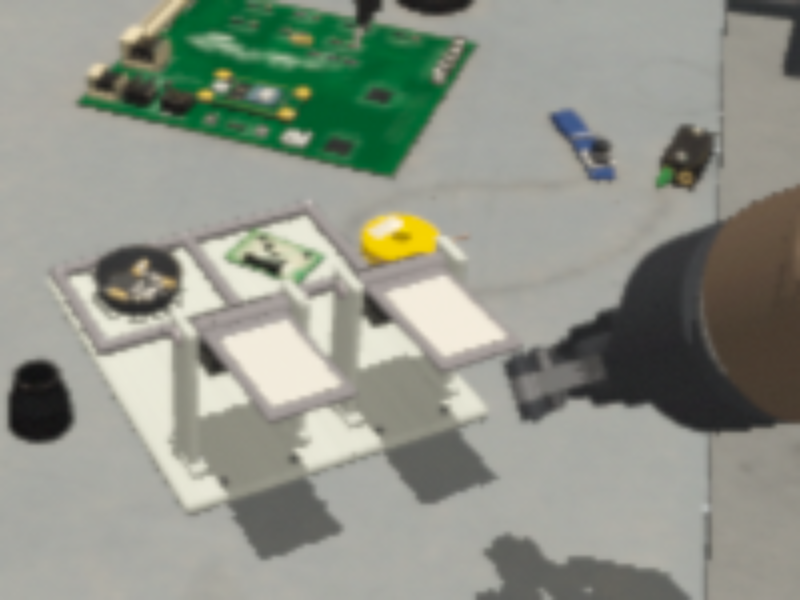

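The closed fingers are at crop (540,380), beside the flag's free edge at (470,355). I'll check the fingertip position by projecting it.

```bash
python3 - <<'E'
from rig import bot;from h import *
o=bot.get_obs();r=R.from_euler('xyz',o['eef_rot']).as_matrix()
c=bot.read_camera("side");M=np.linalg.inv(c['cam_to_world'])
def px(p): q=M@np.append(p,1);return np.round([(c['cx']+c['fx']*q[0]/-q[2]-180)*4,(c['cy']-c['fy']*q[1]/-q[2]-130)*4,-q[2]],2)
for dx in(-.011,.011):
  for dy in (-.0145,.0145): print(dx,dy,px(o['ee_pos']+r@[dx,dy,.025]),px(o['ee_pos']+r@[dx,dy,-.01]))
W=np.array([ex,ey,ez])
for p in([-80,-23,2],[-80,23,2]):print('edge',px(PIV+np.array(p)/1000@W))
z=c['z_map'];print(z[215:237:3,300:335:4].round(3))
E
```

```text
-0.011 -0.0145 [516.58 408.03   0.71] [555.4  399.54   0.68]
-0.011 0.0145 [570.96 389.93   0.72] [611.74 380.73   0.69]
0.011 -0.0145 [501.12 360.36   0.71] [539.08 349.63   0.68]
0.011 0.0145 [555.58 343.03   0.72] [595.5  331.65   0.69]
edge [521.05 345.8    0.77]
edge [438.79 372.06   0.75]
[[0.764 0.768 0.768 0.918 0.922 0.671 0.649 0.598 0.589]
 [0.76  0.761 0.912 0.911 0.62  0.665 0.601 0.595 0.588]
 [0.904 0.901 0.61  0.609 0.62  0.657 0.602 0.601 0.593]
 [0.893 0.892 0.61  0.606 0.606 0.605 0.604 0.    0.594]
 [0.884 0.885 0.611 0.608 0.606 0.605 0.66  0.598 0.595]
 [0.865 0.876 0.875 0.607 0.61  0.619 0.882 0.651 0.636]
 [0.859 0.871 0.866 0.609 0.607 0.871 0.871 0.873 0.871]
 [0.859 0.861 0.862 0.863 0.86  0.861 0.864 0.867 0.862]]
```

Pixels roughly agree, but measured depth (0.61) and predicted (0.71) do not. I'll cross-check with the top camera before moving in.

```bash
python3 - <<'E'
from rig import bot;from h import *
o=bot.get_obs();r=R.from_euler('xyz',o['eef_rot']).as_matrix();print(o['ee_pos'])
c=bot.read_camera("top");M=np.linalg.inv(c['cam_to_world'])
x0,y0,k=140,170,4
def px(p): q=M@np.append(p,1);return np.round([(c['cx']+c['fx']*q[0]/-q[2]-x0)*k,(c['cy']-c['fy']*q[1]/-q[2]-y0)*k,-q[2]],2)
im=cv2.resize(c['img'][y0:y0+150,x0:x0+200],None,fx=k,fy=k)
for dx in(-.011,.011):
  for dy in (-.0145,.0145):
    p=px(o['ee_pos']+r@[dx,dy,.025]);print(p);cv2.circle(im,(int(p[0]),int(p[1])),3,(0,0,255),-1)
p=px(PIV-.08*ex);cv2.circle(im,(int(p[0]),int(p[1])),3,(0,255,0),-1)
cv2.imwrite("pics/top1.png",im)
P=cloud(c);q=(P-PIV)@np.array([ex,ey,ez]).T*1000
b=(c['z_map']>0)&(abs(q[...,1])<80)&(q[...,0]<-84)&(q[...,0]>-260)&(q[...,2]>-50)
s=q[b]
for lo in range(-260,-84,10):
    w=s[(s[:,0]>=lo)&(s[:,0]<lo+10)]
    if len(w):print(lo,len(w),w[:,1:].min(0).round(),w[:,1:].max(0).round())
E
```

```text
[0.42253174 0.41504732 0.13398537]
[177.47 350.25   0.83]
[213.15 395.52   0.83]
[196.68 332.71   0.82]
[233.06 378.77   0.81]
-260 450 [-38. 142.] [ 42. 220.]
-250 434 [-36. 140.] [ 40. 212.]
-240 452 [-35. 142.] [ 39. 200.]
-230 318 [-35. 133.] [ 40. 190.]
-220 347 [-35. 110.] [ 39. 176.]
-210 378 [-40.  98.] [ 44. 168.]
-200 574 [-58.  84.] [ 63. 157.]
-190 420 [-59.  67.] [ 63. 146.]
-180 424 [-59.  59.] [ 63. 114.]
-170 279 [-49.  53.] [57. 97.]
-160 253 [-40.  45.] [45. 89.]
-150 125 [-27.  44.] [33. 73.]
-140 88 [-11.  41.] [16. 60.]
-130 62 [-11.  35.] [15. 50.]
-120 9 [-4. 34.] [ 9. 39.]
```

View pics/top1.png

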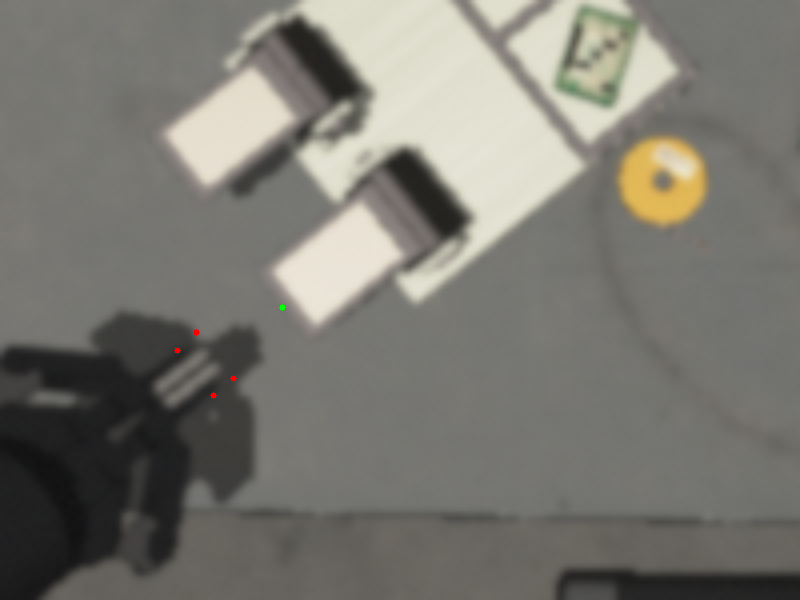

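The top view shows the fingertip at (225,345), in line with the flag and about 35 mm from its edge, and top depth agrees with the robot pose. The side depth on the dark gripper is off, but its pixels agree. I'll go in under the edge, sliding parallel to the fingers.

```bash
python3 -m inch '[[0,[-0.006,0,0],[0,0,0]],[0,[0,0,0.017],[0,0,0]],[0,[0,0,0.017],[0,0,0]],[0,[0,0,0.017],[0,0,0]],[0,[0,0,0.018],[0,0,0]],[0,[0,0,0],[0,0,0]],[0,[0,0,0],[0,0,0]]]'
cat >> h.py <<'E'
def pose(th):  # tcp (rack mm X,Z) and tilt deg at flag angle th deg
    t=45 if th<=90 else 45-(th-90)/2
    T=np.radians(t);z=np.array([np.sin(T),-np.cos(T)]);x=np.array([np.cos(T),np.sin(T)])
    s,c=np.sin(np.radians(th)),np.cos(np.radians(th));n=np.array([-s,-c])
    cor=80*np.array([-c,s])+2*n+17*z if th<=45 else 63*np.array([-c,s])+3*n
    return cor-25*z-11*x,t,x,z
E
python3 - <<'E'
from rig import bot;from h import *
o=bot.get_obs();p=rack(o['ee_pos']);print(p)
r=R.from_euler('xyz',o['eef_rot']).as_matrix();print([np.round(np.array([ex,ey,ez])@r[:,i],3) for i in(0,2)])
cur=p[[0,2]];x=np.array([.707,.707]);z=np.array([.707,-.707]);t=45
for th in list(range(5,180,10))+[178]:
    q,t2,x2,z2=pose(th);d=q-cur;print(th,q.round(1),"tx %.1f tz %.1f ay %.2f"%(d@x,d@z,(t2-t)/6));cur,t,x,z=q,t2,x2,z2
E
```

```text
t: 3.5
ee_pos: [0.4509, 0.3812, 0.0801]
eef_rot: [-3.141, -0.785, -0.873]
wrist_force: [0.4, -0.2, -0.2]
opening: -0.0001
[-98.3   1.4  -9.9]
[array([ 0.707, -0.   ,  0.707]), array([ 0.707,  0.001, -0.707])]
5 [-93.3   2.9] tx 12.6 tz -5.5 ay 0.00
15 [-91.2  16.7] tx 11.2 tz -8.3 ay 0.00
25 [-86.8  29.9] tx 12.5 tz -6.2 ay 0.00
35 [-80.1  42.1] tx 13.4 tz -3.9 ay 0.00
45 [-71.4  53. ] tx 13.9 tz -1.6 ay 0.00
55 [-64.   59.8] tx 10.0 tz 0.4 ay 0.00
65 [-54.8  65.7] tx 10.7 tz 2.3 ay 0.00
75 [-44.7  70. ] tx 10.2 tz 4.2 ay 0.00
85 [-33.9  72.4] tx 9.3 tz 5.9 ay 0.00
95 [-22.5  74. ] tx 9.2 tz 6.9 ay -0.42
105 [-10.5  74.8] tx 9.3 tz 7.5 ay -0.83
115 [ 1.2 73.5] tx 8.6 tz 8.1 ay -0.83
125 [12.4 70.4] tx 7.8 tz 8.6 ay -0.83
135 [22.7 65.6] tx 6.9 tz 9.1 ay -0.83
145 [31.9 59.1] tx 6.0 tz 9.5 ay -0.83
155 [39.7 51.4] tx 5.1 tz 9.7 ay -0.83
165 [45.9 42.6] tx 4.2 tz 10.0 ay -0.83
175 [50.4 33. ] tx 3.2 tz 10.1 ay -0.83
178 [51.4 30. ] tx 0.9 tz 3.0 ay -0.25
```

```bash
python3 -m inch '[[0,[0.0065,0,-0.003],[0,0,0]],[0,[0.006,0,-0.0025],[0,0,0]],[0,[0.0112,0,-0.0083],[0,0,0]],[0,[0.0125,0,-0.0062],[0,0,0]],[0,[0.0134,0,-0.0039],[0,0,0]],[0,[0.0139,0,-0.0016],[0,0,0]],[0,[0,0,0],[0,0,0]],[0,[0,0,0],[0,0,0]]]'
python3 - <<'E'
from rig import bot;from h import *
o=bot.get_obs();print(rack(o['ee_pos']))
c=bot.read_camera("side")
cv2.imwrite("pics/side2.png",cv2.resize(c['img'][130:280,180:380],None,fx=4,fy=4))
E
```

```text
t: 4.5
ee_pos: [0.4679, 0.3598, 0.1428]
eef_rot: [3.141, -0.786, -0.872]
wrist_force: [0.7, 0.7, 0.5]
opening: -0.0
[-71.    0.7  52.8]
```

View pics/side2.png

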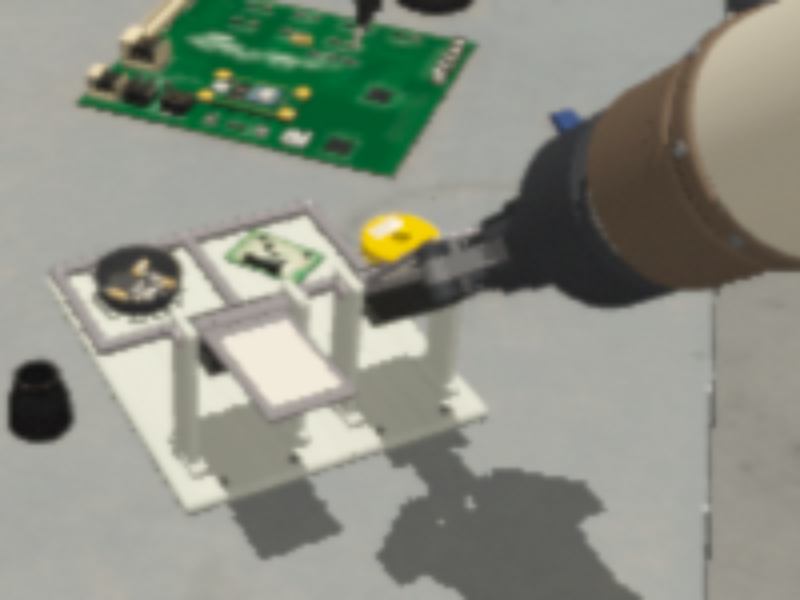

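The flag has left its level place, where (440,310) now shows the fingers, and is up in front of them. The far flag is unmoved at (285,360). I'll follow it round.

```bash
python3 -m inch '[[0,[0.010,0,0.0004],[0,0,0]],[0,[0.0107,0,0.0023],[0,0,0]],[0,[0.0102,0,0.0042],[0,0,0]],[0,[0.0093,0,0.0059],[0,0,0]],[0,[0.0092,0,0.0069],[0,-0.42,0]],[0,[0.0093,0,0.0075],[0,-0.83,0]],[0,[0.0086,0,0.0081],[0,-0.83,0]],[0,[0.0078,0,0.0086],[0,-0.83,0]],[0,[0,0,0],[0,0,0]]]'
python3 - <<'E'
from rig import bot;from h import *
o=bot.get_obs();print(rack(o['ee_pos']))
c=bot.read_camera("side")
cv2.imwrite("pics/side3.png",cv2.resize(c['img'][130:280,180:380],None,fx=4,fy=4))
E
```

```text
t: 5.68
ee_pos: [0.5228, 0.2948, 0.1614]
eef_rot: [-3.14, -0.481, -0.877]
wrist_force: [-0.2, 0.9, 0.5]
opening: -0.0001
[14.1  0.9 71.4]
```

View pics/side3.png

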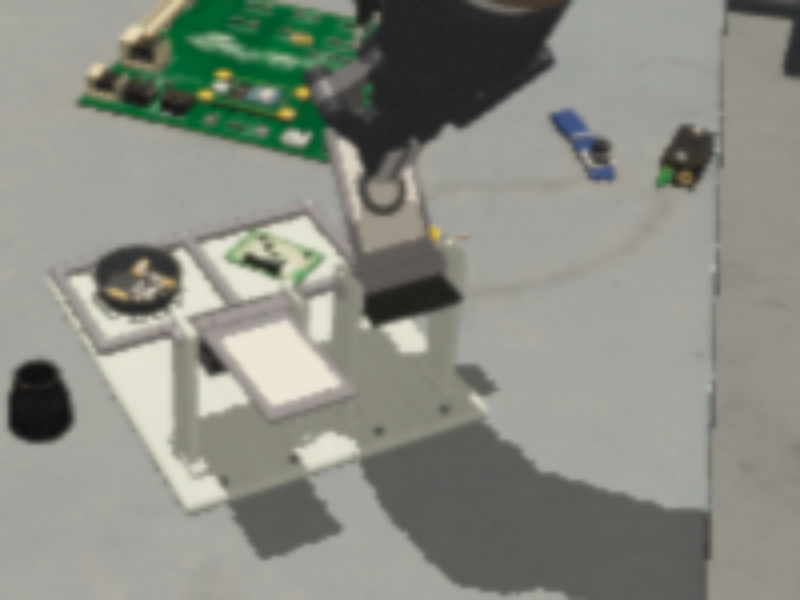

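The flag is past upright with its ring face showing at (385,190), and the fingertips are on it. Next I'll push it down flat.

```bash
python3 -m inch '[[0,[0.0069,0,0.0091],[0,-0.83,0]],[0,[0.006,0,0.0095],[0,-0.83,0]],[0,[0.0051,0,0.0097],[0,-0.83,0]],[0,[0.0042,0,0.010],[0,-0.83,0]],[0,[0.0032,0,0.0101],[0,-0.83,0]],[0,[0.001,0,0.003],[0,-0.25,0]],[0,[0,0,0],[0,0,0]],[0,[0,0,0],[0,0,0]]]'
python3 - <<'E'
from rig import bot;from h import *
o=bot.get_obs();print(rack(o['ee_pos']),o['eef_rot'])
E
```

```text
t: 6.72
ee_pos: [0.5464, 0.2664, 0.1198]
eef_rot: [3.141, -0.021, -0.871]
wrist_force: [-0.1, -0.1, -0.7]
opening: -0.0002
[51.   0.8 29.8] [ 3.14050374 -0.02111108 -0.87120515]
```

```bash
python3 -m inch '[[0,[0,0,0.0015],[0,0,0]],[0,[0,0,0.0015],[0,0,0]],[0,[0,0,0],[0,0,0]]]'
```

```text
t: 7.1
ee_pos: [0.5467, 0.2666, 0.1181]
eef_rot: [-3.141, -0.02, -0.871]
wrist_force: [-2.6, 0.9, 5.2]
opening: 0.0002
```

Force rose to 5 N, so the flag is on its stop. I'll lift clear and check.

```bash
python3 -m inch '[[0,[0,0,-0.015],[0,0,0]],[0,[0,0,-0.04],[0,0,0]],[0,[-0.02,0,-0.05],[0,0,0]],[0,[-0.05,0,-0.03],[0,0,0]],[0,[-0.06,0,0],[0,0,0]],[0,[-0.06,0,0],[0,0,0]],[0,[-0.06,0,0],[0,0,0]],[0,[0,0,0],[0,0,0]],[0,[0,0,0],[0,0,0]]]'
python3 - <<'E'
from rig import bot;from h import *
o=bot.get_obs();print(rack(o['ee_pos']),np.abs(o['qvel']).max())
c=bot.read_camera("side")
cv2.imwrite("pics/side4.png",cv2.resize(c['img'][130:280,180:380],None,fx=4,fy=4))
for n,c in(("side",c),("top",bot.read_camera("top"))):
    q=(cloud(c)-PIV)@np.array([ex,ey,ez]).T*1000;m=(c['z_map']>0)&(abs(q[...,1])<18)&(abs(q[...,2])<40)
    for lo in range(20,80,10):
        s=q[m&(q[...,0]>lo)&(q[...,0]<lo+10)];print(n,lo,len(s),np.median(s[:,2]).round(1) if len(s) else None)
    d=cv2.absdiff(c['img'],np.load(n+"0.npz")['img']).max(-1)
    if n=="top":
        f=(abs(q[...,0]+45)<35)&(abs(q[...,1]-90)<20)&(abs(q[...,2])<40);print("far flag z",np.median(q[f][:,2]))
        for nm,(u,v) in dict(board=(289,184),dish=(265,153),loupe=(218,145),reel=(306,215)).items():print(nm,"mean diff",d[v-10:v+11,u-10:u+11].mean().round(1))
E
```

```text
t: 8.22
ee_pos: [0.3843, 0.4598, 0.2474]
eef_rot: [-3.141, -0.02, -0.871]
wrist_force: [-0.2, -0.6, -0.4]
opening: 0.0
[-201.3    0.9  157.4] 0.028972015452835724
side 20 50 2.0
side 30 49 2.0
side 40 46 2.5
side 50 43 1.9
side 60 43 1.2
side 70 34 1.0
top 20 85 3.7
top 30 83 3.4
top 40 86 3.8
top 50 85 3.5
top 60 85 3.3
top 70 83 2.9
far flag z 6.38622445467621
board mean diff 7.8
dish mean diff 4.4
loupe mean diff 4.5
reel mean diff 8.0
```

View pics/side4.png

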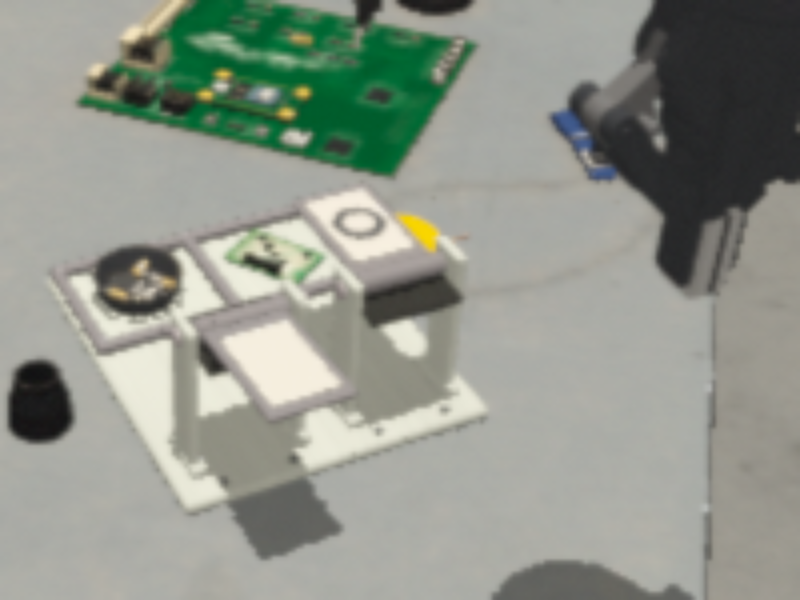

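The near flag lies flat towards the board's bay, ring face up at (360,222). The far flag, board, dish, loupe and reel look unmoved, and the arm is clear.

```bash
python3 -c "
from rig import bot
print(bot.hand_in())"
```

```text
the job is handed in; nothing more can be done
None
```

The board was in the near bay, so I flipped the near flag over its pivot. I used closed fingertips tilted 45° under its free edge, followed it round, and pressed it lightly onto its stop, where the force rose to 5 N. I then pulled the arm clear and handed in at about 8.3 s of the 35 s allowed. Handing in gives no verdict.

- **Near flag:** the last pictures show it lying towards the bay with its ring face up. Depth from both cameras puts it level to about 0.02 rad.
- **Far flag:** it looks unmoved in the side picture. I did not measure how far its free edge had shifted.
- **Board, dish, loupe and reel:** there is no visible shift. Board, dish and loupe look the same in the side views. The flipped flag hides part of the reel there, so the reel check rests on the small top-view difference.
- **Disagreement:** the side camera's depth on the dark gripper read about 0.1 m short. I relied on its pixels, the top camera and the robot's own pose, which agreed with each other.

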